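# Load the sprung gap jig and feel its gap with a taper blade

### The arm

A 6-joint arm with a two-finger parallel gripper is mounted at the origin on the work surface. World frame = base frame: x ahead of the robot, y to its left, z up, the work surface at z = 0. Lengths are in m, angles in degrees, forces in N, time in s.
With the tool pointing down it reaches from about 0.375 to 0.9 m from the base axis. Payload 3.1 kg.
Tool frame: the origin (TCP) lies at the very end of the fingers, on their centre line; the grasp point (between the pads) lies 19 mm behind it; x points along the fingers, z is the direction in which the jaws open and shut, and the axes are right-handed (so a half turn about x gives the same grasp; the last joint's range is limited). The gripper opens to 87 mm and grips with 3 to 60 N. Pads are 19 mm wide; open, the fingers measure 117 mm over their backs; the gripper's body (75 mm by 190 mm) begins 51 mm behind the grasp point.
Start: joints at [53.085, 30.224, 82.088, -0, 67.689, -10.227], TCP at [0.281, 0.558, 0.223] pointing down, gripper open.
Joint ranges: [-176.69, 176.69], [-43.24, 126.21], [12.49, 139.97], [-82, 262], [0, 151.66], [-163.58, 163.58]. Speed limits (degrees/s): [159.86, 159.86, 180, 180, 180, 180].

### API

Orientations are given as a 3x3 rotation matrix whose columns are the frame's x, y, z axes.
In Python, from rig import bot gives the robot as it stands.
- The arm moves only by the tool send_rows, never from a script. Its arguments are lists of equal length, an entry for each row: "fingers": the opening, from 0 (shut) to 1 (fully open); "dp": the shift along the world's x, y, z in mm, a list of three; "turn": the turn, a rotation vector about the world's x, y, z in rad, a list of three. In form: {"fingers": [fingers, ...], "dp": [[tx, ty, tz], ...], "turn": [[rx, ry, rz], ...]}. A call has 1 to 10 rows; each row is the pose to reach, as a shift and turn from the pose measured when the call began; what a row does not reach only later rows make up. A row lasts 1/12 s, in which the tool goes at most 41.7 mm and 7.16 degrees, less where a joint would pass 70% of its speed; a pose out of reach is approached as far as the arm can. A call with a gripper value outside its range is refused whole. The fingers move at their own pace and stop on an object; the grip force is fixed at half the most. Time passes only in rows, so rows that repeat a pose let the fingers close. It gives the time, the measured TCP pose, the force and the opening at its end, in the units of the state.
- bot.read_state(): the state, without advancing time (a new reading comes with each control period).
- bot.capture(name): name is "scene" or "side" or "wrist"; returns a dict with "img" (420x560x3 uint8, blue, green, red), "z_map" (420x560 float32, m along the optical axis (not along the pixel's ray), 0 where there is no reading), "mtx" (3x3 intrinsics, pixels), "origin" and "orientation" of the camera in the world; the wrist camera has in their place "hand_eye" (4x4, takes a point from camera to tool coordinates, whose origin is the TCP and whose axes are the tool frame's). Camera axes: x right, y up, looking along -z (the intrinsics and any distortion apply to the point x, -y, -z); pixel columns grow to the right and rows downward; lengths in m; the calibration is good to about 2 mm. A picture is of the moment at which its call begins: read the wrist's pose just before it.
- bot.hand_in(): hands the job in, once; it reports no verdict.
The state is a dict: "time_s": time; "joint_positions": joint angles; "qvel": joint speeds; "tau": joint torques, N m; "position": TCP position; "tcp_rot": TCP orientation; "force": force on the tool from outside, world axes, zero at the start; "moment": the same for the moment, N m; "opening": opening from 0.0 (shut) to 1.0 (fully open).
Only numpy, scipy, OpenCV 4.12 (cv2) and the standard library are available. Lean on these libraries where they do the work, as an engineer would, in place of code of your own. Each camera call takes 0.05 s, during which the arm holds its last target.

### The job

Load the small sprung gap jig: lay the red steel plate squarely on top of the dark steel plate that already lies on its blue upper plate, edges flush, and let go. Then take the taper feeler gauge by its orange handle and, with the blade flat on the jig's steel lower plate, slide it straight in under the brass nose of the upper plate until it drags snugly and lifts the upper plate by a millimetre or two, no deeper. Finish while holding the gauge still at that depth, gripper closed on the handle, and leave the other things on the bench where they are.

Things in the scene. Friction and masses are not known exactly. Their poses are not given: they have to be found in the camera images.
- jig_mouth (a point): Mouth of the fixed gap jig (place and yaw vary): point on the top of its steel lower plate (30 mm over the bench), under the brass nose's front. +x: the way the blade slides in, roughly world +y; z up. The lower plate is 80 mm wide, from 45 mm before the mouth (open sill to lay the blade on) to 105 mm behind; the upper plate covers 72 mm behind it; posts 70 mm over the bench stand 95 mm behind.
- upper_top (a point): Centre of the blue sprung upper plate's top face, 35 mm behind the mouth, 17 mm over the lower plate at the start (47 mm over the bench); axes as the mouth's. It moves only up and down, 60 mm wide.
- upper_plate (a joint): Height of the sprung upper plate (m, up positive). Gap under the nose = 6.0 mm + this value. Spring: 2 N per mm. About 0 at the start with the dark plate on; the red plate sinks it some 2.2 mm more (plate weights vary by a tenth). A snug blade lifts it 1 to 2 mm above its height with both plates on and no blade: 2 to 4 N on the nose, a drag of a few newtons.
- nose (a point): Round brass bar, 9 mm thick, 60 mm long, across the front edge of the upper plate, moving with it; the blade touches the upper plate here. This point: mid-length, on the bar's lowest line, 2.5 mm behind the mouth; axes as the mouth's.
- plate_a_mid (a point): Centre of the dark steel load plate, 70 x 50 x 16 mm (x, y, z), about 0.44 kg, that lies loose on the upper plate from the start, centred on it and lined up with the jig.
- plate_b_mid (a point): Centre of the red steel load plate, 70 x 50 x 16 mm (x, y, z), about 0.44 kg, lying flat on the bench at the start, to one side of the jig. Grip it across its 50 mm.
- plate_a: The dark steel plate as a body; origin at the centre of its underside.
- plate_b: The red steel plate as a body; origin at the centre of its underside.
- gauge_grip (a point): Centre of the gauge's orange handle, an upright block 30 x 14 x 40 mm (x, y, z), 20 mm over the gauge's flat underside; +x points to the blade's tip. The gauge weighs about 90 g and lies flat on the bench at the start, to one side of the jig, tip roughly towards world +y.
- gauge_tip (a point): Tip of the steel blade at its underside, 100 mm ahead of the handle's centre. Blade 18 mm wide, flat underside; 2 mm thick at the tip, 0.08 mm thicker per mm back, up to 8 mm at 75 mm. It touches the nose when the tip is (gap - 2 mm)/0.08 past the mouth (about 23 mm with both plates on); each further 12.5 mm lifts the upper plate 1 mm.
- gauge: The gauge as a body; origin at the centre of the handle's underside, x to the tip.
- driver: Bystander: screwdriver with yellow handle, 170 mm, lying on the bench.
- lens_mount: Bystander: lens ring on a post with a round black foot, about 95 mm tall.
- copper_box: Bystander: copper box, 60 x 90 x 50 mm.
- spare_post: Bystander: bare steel post standing on end, 25 mm across, 75 mm tall.
- fork: Bystander: black clamping fork, 90 mm long, 10 mm thick.
Things that resemble listed ones, but are neither listed nor needed, are in the scene too. Several things look just like the plate_b: the one meant starts farthest to the robot's right.

How it is judged (in metres and radians):
On the way, in this order (a step that is already met when the one before it is completed fails the run):
1. the red plate lies squarely on the dark plate, released (x of plate_b_mid in the frame of plate_a_mid between -0.007 and 0.007 m and y of plate_b_mid in the frame of plate_a_mid between -0.007 and 0.007 m and z of plate_b_mid in the frame of plate_a_mid between 0.013 and 0.019 m and angle between the x axis of plate_b_mid and the x axis of plate_a_mid, either way round below 0.12 rad and x of plate_a_mid in the frame of upper_top between -0.009 and 0.009 m and y of plate_a_mid in the frame of upper_top between -0.009 and 0.009 m and z of plate_a_mid in the frame of upper_top between 0.005 and 0.011 m and angle between the x axis of plate_a_mid and the x axis of upper_top, either way round below 0.15 rad and contact force between the fingers and plate_b below 0.1 N and contact force between the fingers and plate_a below 0.1 N), for 0.3 s.
2. the blade's tip has entered the gap between the plates (x of gauge_tip in the frame of jig_mouth above 0.006 m and y of gauge_tip in the frame of jig_mouth between -0.015 and 0.015 m and z of gauge_tip in the frame of jig_mouth between -0.004 and 0.006 m), for 0.1 s.
At the end, for the whole second after the job is handed in: Red plate released on dark one within 7 mm, 0.12 rad; pile on the upper plate (9 mm, 0.15 rad), untouched. Gauge held still (over 3 N grip), flat (0.08 rad, 3 mm), in line (0.12 rad, 12 mm), tip 20-72 mm past the mouth, pressing the nose with 1.5-5.5 N (all of step 1 and contact force between gauge and upper_plate_c1 between 1.5 and 5.5 N and x of gauge_tip in the frame of jig_mouth between 0.02 and 0.072 m and y of gauge_tip in the frame of jig_mouth between -0.012 and 0.012 m and z of gauge_tip in the frame of jig_mouth between -0.003 and 0.003 m and angle between the x axis of gauge and the x axis of jig_mouth, either way round below 0.12 rad and angle between gauge's own z axis and vertical below 0.08 rad and contact force between the fingers and gauge above 3 N and linear speed of gauge below 0.01 m/s and contact force between gauge and plate_a below 0.1 N and contact force between each of gauge, the arm and plate_b below 0.1 N); the arm keeps its last pose, push and grip.
It fails at once if driver is displaced by more than 30 mm (distance of driver from where it was at the start of the episode above 0.03 m).
It fails at once if lens mount is displaced by more than 30 mm (distance of lens_mount from where it was at the start of the episode above 0.03 m).
It fails at once if copper box is displaced by more than 30 mm (distance of copper_box from where it was at the start of the episode above 0.03 m).
It fails at once if spare post is displaced by more than 30 mm (distance of spare_post from where it was at the start of the episode above 0.03 m).
It fails at once if fork is displaced by more than 30 mm (distance of fork from where it was at the start of the episode above 0.03 m).
It also fails if it takes over 64 s, if anything falls off the work surface, if the arm or the gripper's body presses on something with over 40 N, if the wrist force passes 120 N, or if a joint passes its speed limit or range.

## Working session

There is one attempt and no reset: what is moved stays moved. The work goes in short steps, Python scripts to look and compute and a tool call to move; the robot and the scene stay as the last step left them, time stands still between calls to the robot, and variables do not carry over. Pictures are saved under pics/ and viewed, and the job is handed in when it is done.

Besides the shell and the picture viewer there is one more tool, called after "Call:" by a JSON object that holds its "api" and its "payload", one argument or row to a line. send_rows: Moves the arm, as the interface text tells. Its arguments: {"type":"object","properties":{"fingers":{"type":"array","items":{"type":"number"}},"dp":{"type":"array","items":{"type":"array","items":{"type":"number"}}},"turn":{"type":"array","items":{"type":"array","items":{"type":"number"}}}},"required":["fingers","dp","turn"]}

```bash
ls; mkdir -p pics; cat > h.py <<'E'
import numpy as np, cv2
from rig import bot
def world(c, st=None):
    if 'hand_eye' in c:
        T=np.eye(4);T[:3,:3]=np.array(st['tcp_rot']);T[:3,3]=st['position'];M=T@np.array(c['hand_eye'])
        return M[:3,:3],M[:3,3]
    return np.array(c['orientation']),np.array(c['origin'])
def ray(c,uv,st=None):
    R,o=world(c,st);K=np.array(c['mtx'])
    uv=np.atleast_2d(np.array(uv,float))
    d=np.c_[(uv[:,0]-K[0,2])/K[0,0],-(uv[:,1]-K[1,2])/K[1,1],-np.ones(len(uv))]
    return o,d@R.T
def onplane(c,uv,z,st=None):
    o,d=ray(c,uv,st);return o+d*((z-o[2])/d[:,2])[:,None]
def bydepth(c,uv,st=None):
    o,d=ray(c,uv,st);uv=np.atleast_2d(uv).astype(int)
    return o+d*c['z_map'][uv[:,1],uv[:,0]][:,None]
def proj(c,p,st=None):
    R,o=world(c,st);K=np.array(c['mtx']);q=(np.atleast_2d(p)-o)@R
    return np.c_[K[0,0]*q[:,0]/-q[:,2]+K[0,2],K[1,1]*-q[:,1]/-q[:,2]+K[1,2]]
E
python3 - <<'E'
from h import *
s=bot.read_state();print(s['time_s'],s['position'],s['opening'],s['force']);print(np.round(s['tcp_rot'],3))
for n in ['scene','side','wrist']:
    c=bot.capture(n);cv2.imwrite(f'pics/{n}0.png',c['img']);print(n,{k:np.round(v,3).tolist() for k,v in c.items() if k not in('img','z_map')})
    import pickle;pickle.dump((c,s),open(f'{n}0.pkl','wb'))
E
```

```text
pics
0.0 [0.2802514  0.55782789 0.22157989] 1.0037748591135842 [-0.78185621  0.07867922  0.08593028]
[[-0.001 -0.893  0.449]
 [-0.002  0.449  0.893]
 [-1.     0.    -0.002]]
scene {'mtx': [[407.419, 0.0, 283.041], [0.0, 407.419, 215.856], [0.0, 0.0, 1.0]], 'origin': [1.178, -0.578, 0.797], 'orientation': [[0.694, -0.484, 0.533], [0.719, 0.455, -0.525], [0.012, 0.748, 0.664]]}
side {'mtx': [[411.771, 0.0, 276.768], [0.0, 411.771, 204.962], [0.0, 0.0, 1.0]], 'origin': [-0.003, -0.575, 0.677], 'orientation': [[0.71, 0.406, -0.575], [-0.704, 0.416, -0.575], [0.006, 0.814, 0.581]]}
wrist {'mtx': [[332.727, 0.0, 276.673], [0.0, 332.727, 213.434], [0.0, 0.0, 1.0]], 'hand_eye': [[-0.0, 0.291, -0.957, -0.162], [0.001, 0.957, 0.291, 0.08], [1.0, -0.001, -0.0, 0.0], [0.0, 0.0, 0.0, 1.0]]}
```

View pics/scene0.png

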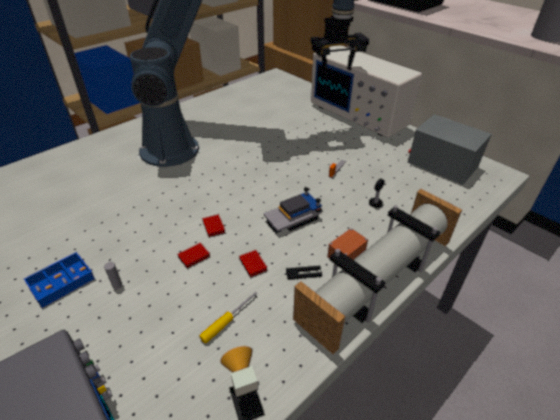

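View pics/side0.png

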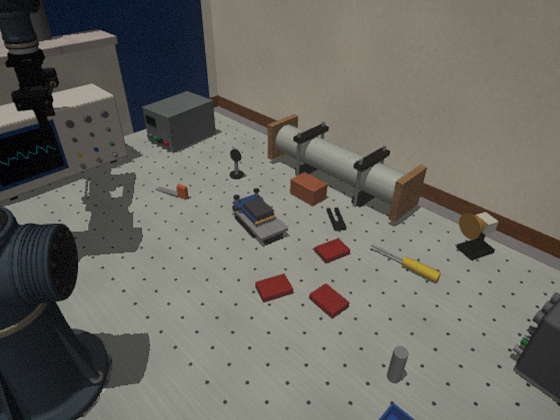

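View pics/wrist0.png

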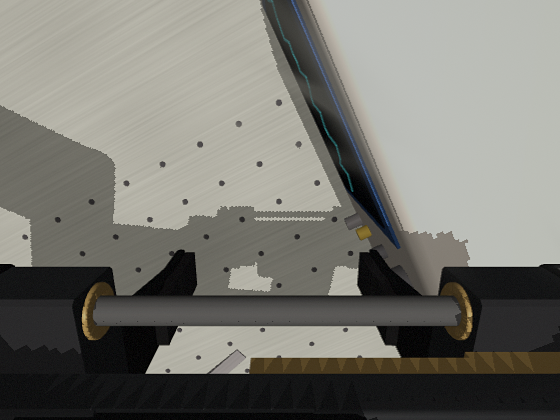

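The scene view shows red plates at (213,225), (194,254) and (253,263). The jig is at (294,212), the gauge at (337,168) and the driver at (228,320). I'll locate them all.

```bash
cat > seg.py <<'E'
from h import *
def red(c):
    hsv=cv2.cvtColor(c['img'],cv2.COLOR_BGR2HSV)
    return (((hsv[...,0]<6)|(hsv[...,0]>174))&(hsv[...,1]>150)&(hsv[...,2]>70)).astype(np.uint8)
def blobs(m,amin=40):
    n,l,s,ce=cv2.connectedComponentsWithStats(m)
    return [(ce[i],s[i],l==i) for i in range(1,n) if s[i][4]>amin]
E
python3 - <<'E'
from seg import *
import pickle
for n in ['scene','side']:
    c,s=pickle.load(open(n+'0.pkl','rb'))
    print(n)
    for ce,st,m in blobs(red(c)):
        v,u=np.nonzero(m);P=bydepth(c,np.c_[u,v]);t=P[P[:,2]>.012]
        r=cv2.minAreaRect((t[:,:2]*1000).astype(np.float32))
        print(ce.round(),st[4],np.median(P,0).round(3),'top',len(t),np.round(r[0],1),np.round(r[1],1),round(r[2],1))
    big=cv2.resize(c['img'][150:290,170:370] if n=='scene' else c['img'][150:290,130:330],None,fx=4,fy=4,interpolation=cv2.INTER_CUBIC)
    cv2.imwrite(f'pics/{n}_crop.png',big)
    g={'scene':{'gauge':(333,171),'tip':(344,162),'jig':(295,208),'driver':(228,320),'fork':(305,271),'box':(348,243),'lens':(377,200),'post':(115,280)},
       'side':{'gauge':(182,190),'tip':(160,188),'jig':(260,207),'driver':(420,268),'fork':(337,222),'box':(308,185),'lens':(236,175),'post':(398,355)}}[n]
    for k,p in g.items(): print(k,bydepth(c,[p]).round(3))
E
```

```text
scene
[213. 225.] 305 [ 0.446 -0.13   0.016] top 273 [ 799.1 -332.6] [ 51.8 901.3] 60.3
[193. 254.] 385 [ 0.5   -0.236  0.016] top 357 [ 497.  -234.2] [66.8 49.8] 83.1
[253. 263.] 411 [ 0.628 -0.143  0.016] top 373 [ 894.6 -336.2] [ 60.9 742.7] 54.1
gauge [[0.51  0.306 0.024]]
tip [[0.482 0.4   0.002]]
jig [[0.587 0.05  0.062]]
driver [[ 0.722 -0.296  0.02 ]]
fork [[ 0.728 -0.053 -0.003]]
box [[0.77  0.059 0.052]]
lens [[0.695 0.295 0.018]]
post [[ 0.457 -0.426  0.034]]
side
[332. 249.] 387 [ 0.617 -0.143  0.018] top 387 [ 314.9 -331.5] [796.6  78.5] 31.8
[274. 286.] 534 [ 0.433 -0.131  0.018] top 530 [ 241.5 -352.1] [656.7  77. ] 49.0
[329. 299.] 596 [ 0.49  -0.238  0.018] top 588 [ 491.1 -235.8] [67.8 49.8] 84.0
gauge [[0.494 0.301 0.033]]
tip [[0.477 0.398 0.002]]
jig [[0.565 0.053 0.066]]
driver [[ 0.702 -0.327  0.025]]
fork [[ 0.714 -0.082  0.012]]
box [[0.746 0.051 0.052]]
lens [[0.679 0.286 0.01 ]]
post [[ 0.433 -0.426  0.077]]
```

View pics/scene_crop.png

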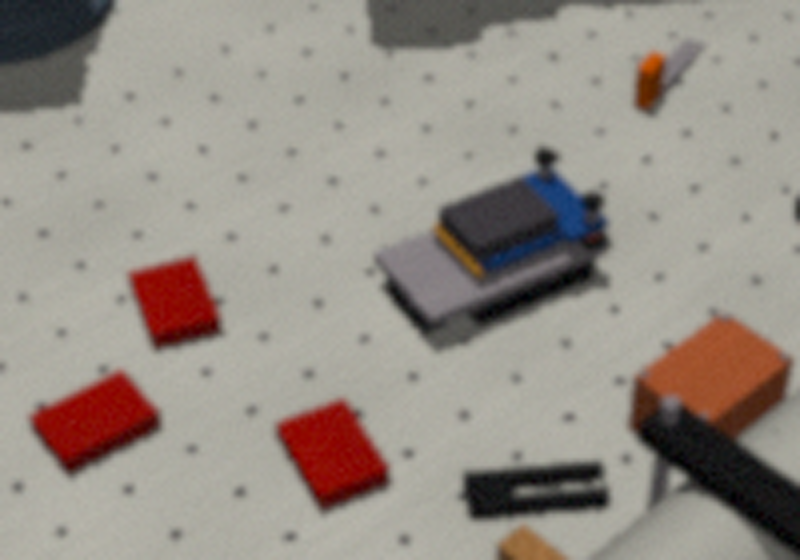

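View pics/side_crop.png

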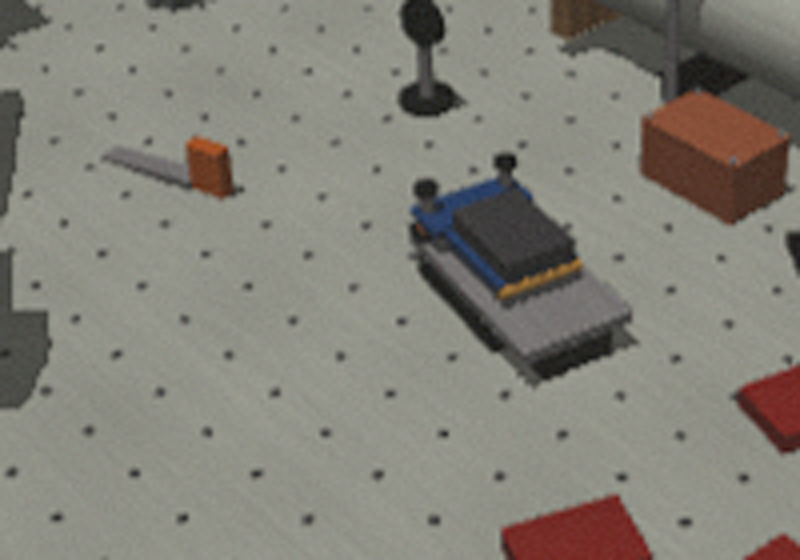

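Candidates for plate_b are A at scene pixel (213,225), y≈-0.13; B at (194,254), y≈-0.235; and C at (253,263), y≈-0.143. B is farthest to the robot's right (most −y), at about (0.494,-0.235) with its long axis near 83.5°, so I'm taking B.

Call:
{"api": "send_rows", "payload": {
  "fingers": [1,1,1,1,1,1,1,1,1,1],
  "dp": [
    [11,-40,0],
    [22,-80,0],
    [32,-120,0],
    [43,-160,0],
    [54,-200,0],
    [65,-240,0],
    [75,-280,0],
    [86,-320,0],
    [97,-360,0],
    [108,-400,0]
  ],
  "turn": [
    [0,0,-0.12],
    [0,0,-0.24],
    [0,0,-0.36],
    [0,0,-0.48],
    [0,0,-0.6],
    [0,0,-0.72],
    [0,0,-0.84],
    [0,0,-0.96],
    [0,0,-1.09],
    [0,0,-1.218]
  ]
}}

```text
time_s: 0.98
position: [0.3883, 0.1562, 0.2219]
tcp_rot: [[-0.001, 0.111, 0.994], [0.001, 0.994, -0.111], [-1.0, 0.0, -0.001]]
force: [1.3, -0.0, -0.1]
opening: 0.998
```

Call:
{"api": "send_rows", "payload": {
  "fingers": [1,1,1,1,1,1,1,1,1,1],
  "dp": [
    [11,-40,0],
    [22,-80,0],
    [32,-120,0],
    [43,-160,0],
    [54,-200,0],
    [65,-240,0],
    [75,-280,0],
    [86,-320,0],
    [97,-360,0],
    [106,-393,0]
  ],
  "turn": [
    [0,0,0],
    [0,0,0],
    [0,0,0],
    [0,0,0],
    [0,0,0],
    [0,0,0],
    [0,0,0],
    [0,0,0],
    [0,0,0],
    [0,0,0]
  ]
}}

```text
time_s: 1.82
position: [0.4947, -0.2401, 0.2217]
tcp_rot: [[-0.001, 0.112, 0.994], [-0.0, 0.994, -0.112], [-1.0, -0.0, -0.001]]
force: [-0.1, -0.7, 0.4]
opening: 0.997
```

```bash
cat > look.py <<'E'
from seg import *
import pickle,sys
def snap(n,name):
    s=bot.read_state();c=bot.capture(n);pickle.dump((c,s),open(name+'.pkl','wb'));cv2.imwrite(f'pics/{name}.png',c['img'])
    jz=np.array(s['tcp_rot'])[:,2]
    print('t',s['time_s'],'tcp',np.round(s['position'],4),'jaw deg',round(np.degrees(np.arctan2(jz[1],jz[0])),2),'x',np.round(np.array(s['tcp_rot'])[:,0],3),'op',round(s['opening'],3),'F',np.round(s['force'],2))
    return c,s
E
python3 - <<'E'
from look import *
c,s=snap('wrist','w1')
for ce,st,m in blobs(red(c)):
    con=max(cv2.findContours(m.astype(np.uint8),0,2)[0],key=cv2.contourArea)
    P=onplane(c,con[:,0],0.016,s)
    r=cv2.minAreaRect((P[:,:2]*1000).astype(np.float32))
    print(ce.round(),st,np.round(r[0],1),np.round(r[1],1),round(r[2],1),'z',np.median(bydepth(c,[ce],s)[0,2]))
E
```

```text
t 1.8167 tcp [ 0.4947 -0.2401  0.2217] jaw deg -6.43 x [-0.001 -0.    -1.   ] op 0.997 F [-0.09 -0.7   0.4 ]
[397.  69.] [ 360   47   66   57 1797] [ 631.  -127.1] [37.7 79.3] 48.8 z 0.017100515489062496
[208.  86.] [ 172   53   75   67 3342] [ 436.8 -127.6] [48.9 68.9] 67.9 z 0.015737556729282842
[275. 181.] [ 253  151   44   61 2609] [ 494.  -234.6] [68.7 48. ] 84.1 z 0.015363097260629788
```

View pics/w1.png

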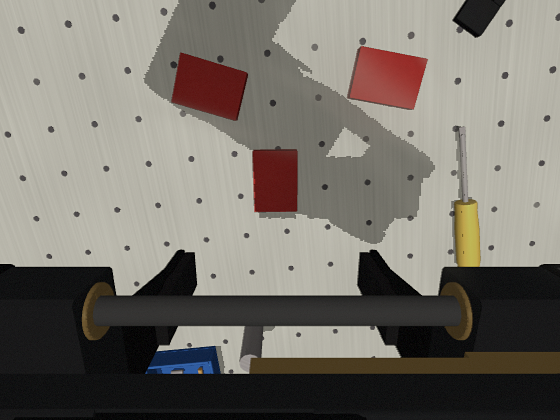

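The wrist view shows plate B at (275,181). It measures (494,-234.6) mm and 69x48 mm at 84°, consistent with the two fixed views. I'll descend and grip it.

Call:
{"api": "send_rows", "payload": {
  "fingers": [1,1,1,1,1,1,1,1],
  "dp": [
    [-0.7,5.5,-40],
    [-0.7,5.5,-80],
    [-0.7,5.5,-120],
    [-0.7,5.5,-160],
    [-0.7,5.5,-190],
    [-0.7,5.5,-210],
    [-0.7,5.5,-217],
    [-0.7,5.5,-217.5]
  ],
  "turn": [
    [0,0,0.009],
    [0,0,0.009],
    [0,0,0.009],
    [0,0,0.009],
    [0,0,0.009],
    [0,0,0.009],
    [0,0,0.009],
    [0,0,0.009]
  ]
}}

```text
time_s: 2.53
position: [0.4958, -0.2406, 0.0028]
tcp_rot: [[0.001, 0.106, 0.994], [-0.005, 0.994, -0.106], [-1.0, -0.005, 0.001]]
force: [-0.7, -0.8, 0.4]
opening: 0.999
```

Call:
{"api": "send_rows", "payload": {
  "fingers": [0.3,0.3,0.3,0.3,0.3,0.3,0.3,0.3],
  "dp": [
    [0,0,0],
    [0,0,0],
    [0,0,0],
    [0,0,0],
    [0,0,0],
    [0,0,0],
    [0,0,0],
    [0,0,0]
  ],
  "turn": [
    [0,0,0],
    [0,0,0],
    [0,0,0],
    [0,0,0],
    [0,0,0],
    [0,0,0],
    [0,0,0],
    [0,0,0]
  ]
}}

```text
time_s: 3.2
position: [0.4945, -0.24, 0.0033]
tcp_rot: [[-0.002, 0.105, 0.994], [-0.004, 0.994, -0.105], [-1.0, -0.004, -0.001]]
force: [-4.3, -0.4, 5.9]
opening: 0.571
```

Call:
{"api": "send_rows", "payload": {
  "fingers": [0.3,0.3,0.3,0.3,0.3,0.3,0.3],
  "dp": [
    [0,0,15],
    [0,0,50],
    [0,0,90],
    [0,0,130],
    [0,0,160],
    [0,0,160],
    [0,0,160]
  ],
  "turn": [
    [0,0,0],
    [0,0,0],
    [0,0,0],
    [0,0,0],
    [0,0,0],
    [0,0,0],
    [0,0,0]
  ]
}}

```text
time_s: 3.78
position: [0.4954, -0.2405, 0.1646]
tcp_rot: [[0.002, 0.105, 0.994], [-0.007, 0.994, -0.105], [-1.0, -0.006, 0.002]]
force: [-0.4, 1.1, -4.6]
opening: 0.57
```

```bash
python3 - <<'E'
from look import *
c,s=snap('wrist','w2')
for ce,st,m in blobs(red(c)):
    print(ce.round(),st)
snap('side','s2');snap('scene','c2')
s=bot.read_state();print(s['position'])
E
```

```text
t 3.7833 tcp [ 0.4954 -0.2405  0.1646] jaw deg -6.03 x [ 0.002 -0.007 -1.   ] op 0.57 F [-0.38  1.06 -4.58]
[406.  68.] [ 371   33   73   75 3008]
[195.  78.] [ 152   38   89   80 4614]
[441.  55.] [418  41  38  36 527]
[277. 244.] [  225   195   105   101 10147]
[277. 327.] [231 326  93   4 280]
t 3.8333 tcp [ 0.494  -0.2395  0.1627] jaw deg -6.03 x [-0.002 -0.003 -1.   ] op 0.57 F [-0.15  1.28 -4.74]
t 3.8833 tcp [ 0.4932 -0.239   0.1616] jaw deg -6.03 x [-0.005 -0.002 -1.   ] op 0.57 F [ 0.26 -0.91 -4.37]
[ 0.49294183 -0.23882559  0.16102807]
```

View pics/w2.png

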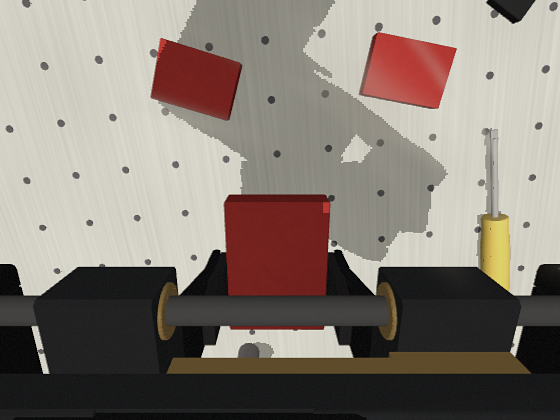

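View pics/s2.png

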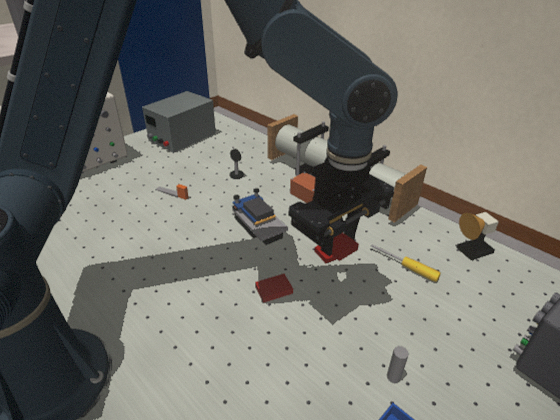

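```bash
python3 - <<'E'
from look import *
c,s=pickle.load(open('w2.pkl','rb'))
m=red(c); col=m[150:345,277]; print(150+np.nonzero(np.diff(col.astype(int)))[0])
print(c['img'][192:206,277].tolist())
H=np.array(c['hand_eye']);K=np.array(c['mtx'])
def tool(uv,X):
    d=np.array([(uv[0]-K[0,2])/K[0,0],-(uv[1]-K[1,2])/K[1,1],-1]);d=H[:3,:3]@d;return H[:3,3]+d*((X-H[0,3])/d[0])
for r in (195,202,325,329): 
  for X in(-.0127,.0033): print(r,X,tool((277,r),X).round(4))
for u in(225,230,324,330): print(u,tool((u,202),-.0127).round(4))
E
```

```text
[194 294 325 328]
[[133, 143, 144], [135, 144, 144], [76, 83, 110], [14, 15, 76], [17, 21, 80], [21, 26, 82], [22, 24, 81], [20, 24, 82], [19, 23, 82], [21, 24, 80], [29, 32, 112], [30, 33, 113], [30, 33, 115], [32, 37, 116]]
195 -0.0127 [-0.0127  0.0436  0.0009]
195 0.0033 [0.0033 0.0397 0.0009]
202 -0.0127 [-0.0127  0.0403  0.0009]
202 0.0033 [0.0033 0.036  0.0009]
325 -0.0127 [-0.0127 -0.0262  0.001 ]
325 0.0033 [ 0.0033 -0.0376  0.001 ]
329 -0.0127 [-0.0127 -0.0287  0.001 ]
329 0.0033 [ 0.0033 -0.0403  0.001 ]
225 [-0.0127  0.0403 -0.0232]
230 [-0.0127  0.0403 -0.0209]
324 [-0.0127  0.0403  0.0227]
330 [-0.0127  0.0403  0.0255]
```

Call:
{"api": "send_rows", "payload": {
  "fingers": [0.3,0.3,0.3,0.3,0.3,0.3,0.3,0.3],
  "dp": [
    [12,20,10],
    [26,55,20],
    [42,95,30],
    [58,135,40],
    [72,165,45],
    [80,175,45],
    [80,175,45],
    [80,175,45]
  ],
  "turn": [
    [0,0,0],
    [0,0,0],
    [0,0,0],
    [0,0,0],
    [0,0,0],
    [0,0,0],
    [0,0,0],
    [0,0,0]
  ]
}}

```text
time_s: 4.6
position: [0.5719, -0.063, 0.2037]
tcp_rot: [[-0.01, 0.103, 0.995], [-0.0, 0.995, -0.103], [-1.0, -0.001, -0.01]]
force: [0.3, -0.9, -3.6]
opening: 0.569
```

```bash
python3 - <<'E'
from look import *
c,s=snap('wrist','w3');c,s=snap('wrist','w3b')
cv2.imwrite('pics/w3crop.png',cv2.resize(c['img'][0:200,150:430],None,fx=2.8,fy=2.8,interpolation=cv2.INTER_CUBIC))
E
```

```text
t 4.6 tcp [ 0.5719 -0.063   0.2037] jaw deg -5.9 x [-0.01 -0.   -1.  ] op 0.569 F [ 0.35 -0.94 -3.65]
t 4.65 tcp [ 0.5715 -0.0639  0.2038] jaw deg -5.99 x [-0.011 -0.    -1.   ] op 0.572 F [-0.18  0.19 -4.28]
```

View pics/w3b.png

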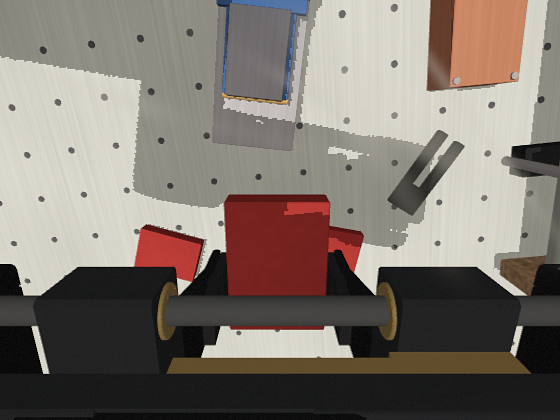

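View pics/w3crop.png

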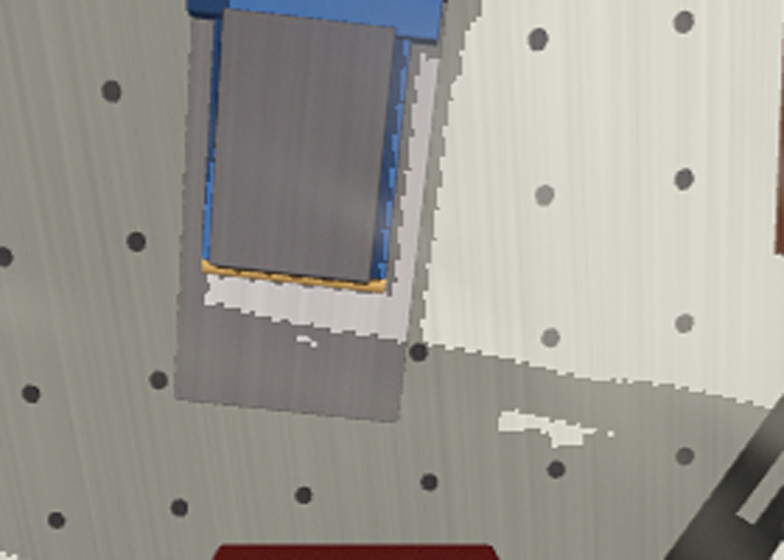

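```bash
python3 - <<'E'
from look import *
c,s=pickle.load(open('w3b.pkl','rb'))
f=lambda p:np.array(p)/2.8+[150,0]-0.3
def pr(n,ps,z):
    P=onplane(c,f(ps),z,s)[:,:2]*1000
    print(n,P.round(1).tolist(),'mean',P.mean(0).round(1)); return P
A=pr('darktop',[(222,8),(396,28),(370,283),(214,266)],.063)
for a,b in((0,1),(1,2),(2,3),(3,0)):
    d=A[b]-A[a];print(np.linalg.norm(d).round(1),np.degrees(np.arctan2(d[1],d[0])).round(1))
L=pr('lowfront',[(175,398),(399,422)],.030)
d=L[1]-L[0];print(np.linalg.norm(d),np.degrees(np.arctan2(d[1],d[0])))
L=pr('leftedge',[(189,40),(175,398)],.030)
d=L[0]-L[1];print(np.degrees(np.arctan2(d[1],d[0])))
L=pr('rightedge',[(440,60),(399,422)],.030)
d=L[0]-L[1];print(np.degrees(np.arctan2(d[1],d[0])))
for p in [(300,150),(340,230),(290,390)]: print(bydepth(c,f([p]),s).round(4))
N=pr('nose front',[(204,268),(386,290)],.036+.0045)
E
```

```text
darktop [[549.9, 102.9], [598.8, 92.6], [584.5, 24.6], [537.4, 34.5]] mean [567.6  63.7]
49.9 -11.9
69.5 -101.8
48.2 168.2
69.5 79.6
lowfront [[512.2, -5.7], [590.4, -22.2]] mean [551.3 -13.9]
79.89388265508799 -11.910345462278046
leftedge [[534.6, 104.7], [512.2, -5.7]] mean [523.4  49.5]
78.53788200558229
rightedge [[613.7, 90.5], [590.4, -22.2]] mean [602.1  34.2]
78.30460172154046
[[0.5675 0.0642 0.0615]]
[[0.577  0.0408 0.0618]]
[[ 0.5531 -0.0072  0.0295]]
nose front [[530.7, 35.6], [589.7, 22.5]] mean [560.2  29.1]
```

The dark plate top measures 50x69 mm, centred at (567.6,63.7), yaw 78.2–79°. The mouth comes out at (560.5,30.2), and the sill edge is 80 mm long, all as specified. I'll carry the red plate over it.

Call:
{"api": "send_rows", "payload": {
  "fingers": [0.3,0.3,0.3,0.3,0.3,0.3,0.3,0.3,0.3,0.3],
  "dp": [
    [-1,20,-10],
    [-2,50,-25],
    [-3,80,-45],
    [-5,105,-65],
    [-6,118,-85],
    [-6,122.2,-100],
    [-6,122.2,-112],
    [-6,122.2,-115],
    [-6,122.2,-115],
    [-6,122.2,-115]
  ],
  "turn": [
    [0,0,-0.02],
    [0,0,-0.04],
    [0,0,-0.06],
    [0,0,-0.08],
    [0,0,-0.098],
    [0,0,-0.098],
    [0,0,-0.098],
    [0,0,-0.098],
    [0,0,-0.098],
    [0,0,-0.098]
  ]
}}

```text
time_s: 5.53
position: [0.5657, 0.0564, 0.0892]
tcp_rot: [[-0.01, 0.204, 0.979], [0.0, 0.979, -0.204], [-1.0, -0.002, -0.01]]
force: [0.2, -0.6, -3.2]
opening: 0.571
```

```bash
python3 - <<'E'
from look import *
snap('wrist','w4');snap('side','s4');c,s=snap('scene','c4');c2,_=pickle.load(open('s4.pkl','rb'))
bot.read_state()
cv2.imwrite('pics/c4crop.png',np.hstack([cv2.resize(x,None,fx=4,fy=4,interpolation=cv2.INTER_CUBIC) for x in (c['img'][150:260,240:340],c2['img'][150:260,210:310])]))
E
```

```text
t 5.5333 tcp [0.5657 0.0564 0.0892] jaw deg -11.79 x [-0.01  0.   -1.  ] op 0.571 F [ 0.19 -0.57 -3.22]
t 5.5833 tcp [0.5662 0.0566 0.0897] jaw deg -11.78 x [-0.009  0.    -1.   ] op 0.576 F [-0.53 -0.39 -3.56]
t 5.6333 tcp [0.5663 0.0568 0.09  ] jaw deg -11.76 x [-0.008  0.    -1.   ] op 0.569 F [ 0.41  0.22 -3.69]
```

View pics/c4crop.png

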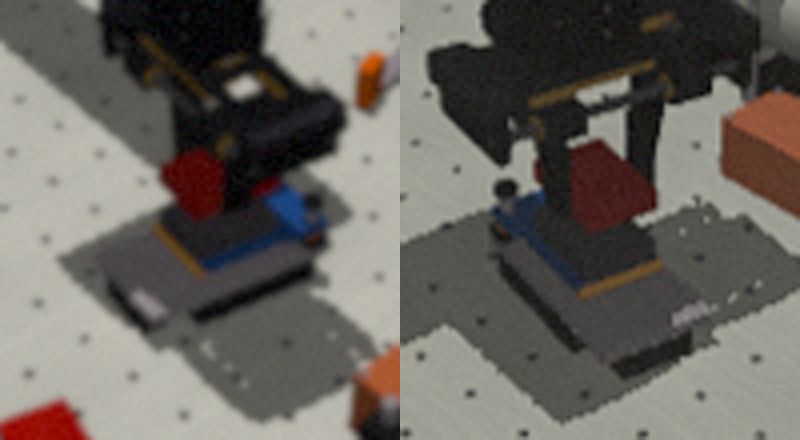

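View pics/w4.png

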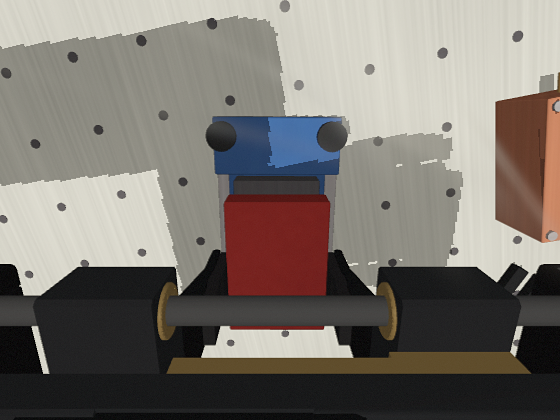

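```bash
cp pics/w4.png /tmp/; python3 - <<'E'
from look import *
c,s=pickle.load(open('w4.pkl','rb'))
cv2.imwrite('pics/w4c.png',cv2.resize(c['img'][105:215,200:360],None,fx=5,fy=5,interpolation=cv2.INTER_CUBIC))
print([(r,c['img'][r,277].tolist()) for r in range(168,206,2)])
H=np.array(c['hand_eye']);K=np.array(c['mtx'])
for r in (176,178,180):
    print(r,[onplane(c,[(u,r)],.0625,s)[0].round(4).tolist() for u in (232,277,323)])
E
```

```text
[(168, [94, 62, 39]), (170, [99, 63, 39]), (172, [98, 62, 38]), (174, [79, 50, 30]), (176, [31, 34, 37]), (178, [41, 41, 43]), (180, [44, 43, 44]), (182, [57, 56, 59]), (184, [55, 54, 57]), (186, [57, 56, 57]), (188, [57, 56, 58]), (190, [57, 55, 58]), (192, [58, 56, 58]), (194, [35, 38, 70]), (196, [23, 24, 83]), (198, [22, 26, 85]), (200, [22, 24, 85]), (202, [29, 31, 112]), (204, [33, 35, 118])]
176 [[0.5503, 0.1058, 0.0625], [0.5756, 0.1006, 0.0625], [0.6014, 0.0953, 0.0625]]
178 [[0.55, 0.1047, 0.0625], [0.5754, 0.0995, 0.0625], [0.6012, 0.0941, 0.0625]]
180 [[0.5497, 0.1035, 0.0625], [0.5751, 0.0983, 0.0625], [0.601, 0.093, 0.0625]]
```

View pics/w4c.png

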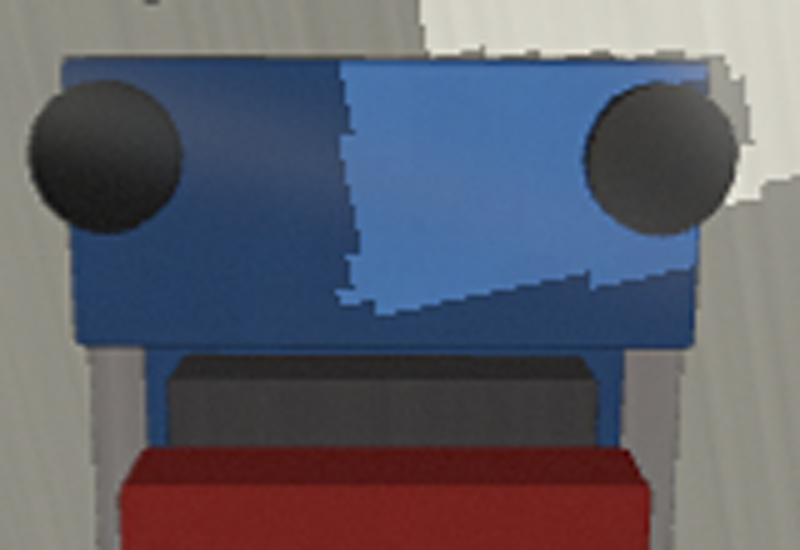

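Call:
{"api": "send_rows", "payload": {
  "fingers": [0.3,0.3,0.3,0.3,0.3,0.3,0.3,0.3],
  "dp": [
    [0.3,1.5,-6],
    [0.3,1.5,-12],
    [0.3,1.5,-17],
    [0.3,1.5,-20],
    [0.3,1.5,-21.5],
    [0.3,1.5,-22.5],
    [0.3,1.5,-23],
    [0.3,1.5,-23]
  ],
  "turn": [
    [0,0,0],
    [0,0,0],
    [0,0,0],
    [0,0,0],
    [0,0,0],
    [0,0,0],
    [0,0,0],
    [0,0,0]
  ]
}}

```text
time_s: 6.35
position: [0.5667, 0.0585, 0.067]
tcp_rot: [[-0.008, 0.203, 0.979], [0.0, 0.979, -0.203], [-1.0, -0.001, -0.008]]
force: [0.1, -0.2, -4.1]
opening: 0.571
```

Call:
{"api": "send_rows", "payload": {
  "fingers": [0.3,0.3,0.3,0.3,0.3],
  "dp": [
    [0,0,-0.5],
    [0,0,-1],
    [0,0,-1.5],
    [0,0,-1.5],
    [0,0,-1.5]
  ],
  "turn": [
    [0,0,0],
    [0,0,0],
    [0,0,0],
    [0,0,0],
    [0,0,0]
  ]
}}

```text
time_s: 6.77
position: [0.5668, 0.0585, 0.0657]
tcp_rot: [[-0.007, 0.203, 0.979], [0.0, 0.979, -0.203], [-1.0, -0.001, -0.007]]
force: [1.3, 0.2, -2.5]
opening: 0.568
```

Call:
{"api": "send_rows", "payload": {
  "fingers": [0.3,0.3,0.3,0.3,0.3],
  "dp": [
    [0,0,-0.6],
    [0,0,-1.2],
    [0,0,-1.2],
    [0,0,-1.2],
    [0,0,-1.2]
  ],
  "turn": [
    [0,0,0],
    [0,0,0],
    [0,0,0],
    [0,0,0],
    [0,0,0]
  ]
}}

```text
time_s: 7.18
position: [0.5669, 0.0585, 0.0646]
tcp_rot: [[-0.007, 0.203, 0.979], [0.0, 0.979, -0.203], [-1.0, -0.001, -0.007]]
force: [-1.4, 0.3, -1.0]
opening: 0.568
```

Call:
{"api": "send_rows", "payload": {
  "fingers": [0.62,0.68,0.75,0.85,0.85,0.85],
  "dp": [
    [0,0,-0.3],
    [0,0,-0.3],
    [0,0,-0.3],
    [0,0,-0.3],
    [0,0,-0.3],
    [0,0,-0.3]
  ],
  "turn": [
    [0,0,0],
    [0,0,0],
    [0,0,0],
    [0,0,0],
    [0,0,0],
    [0,0,0]
  ]
}}

```text
time_s: 7.68
position: [0.567, 0.0584, 0.0644]
tcp_rot: [[-0.007, 0.203, 0.979], [0.0, 0.979, -0.203], [-1.0, -0.001, -0.007]]
force: [0.1, -0.3, -0.3]
opening: 0.827
```

Call:
{"api": "send_rows", "payload": {
  "fingers": [0.85,0.85,0.85,0.85,0.85,0.85],
  "dp": [
    [0,0,5],
    [0,0,20],
    [0,0,50],
    [0,0,90],
    [0,0,110],
    [0,0,110]
  ],
  "turn": [
    [0,0,0],
    [0,0,0],
    [0,0,0],
    [0,0,0],
    [0,0,0],
    [0,0,0]
  ]
}}

```text
time_s: 8.18
position: [0.5707, 0.0583, 0.18]
tcp_rot: [[0.004, 0.203, 0.979], [-0.001, 0.979, -0.203], [-1.0, 0.0, 0.004]]
force: [0.5, 1.1, 0.1]
opening: 0.848
```

```bash
python3 - <<'E'
from look import *
c,s=snap('wrist','w5');c1,s=snap('scene','c5');c2,_=snap('side','s5')
cv2.imwrite('pics/c5crop.png',np.hstack([cv2.resize(x,None,fx=4,fy=4,interpolation=cv2.INTER_CUBIC) for x in (c1['img'][150:260,240:340],c2['img'][150:260,210:310])]))
E
```

```text
t 8.1833 tcp [0.5707 0.0583 0.18  ] jaw deg -11.73 x [ 0.004 -0.001 -1.   ] op 0.848 F [0.49 1.15 0.11]
t 8.2333 tcp [0.569  0.0584 0.1775] jaw deg -11.73 x [-0. -0. -1.] op 0.852 F [ 0.56  0.73 -0.3 ]
t 8.2833 tcp [0.5674 0.0585 0.1756] jaw deg -11.73 x [-0.005  0.    -1.   ] op 0.851 F [-0.61  0.14 -0.21]
```

View pics/c5crop.png

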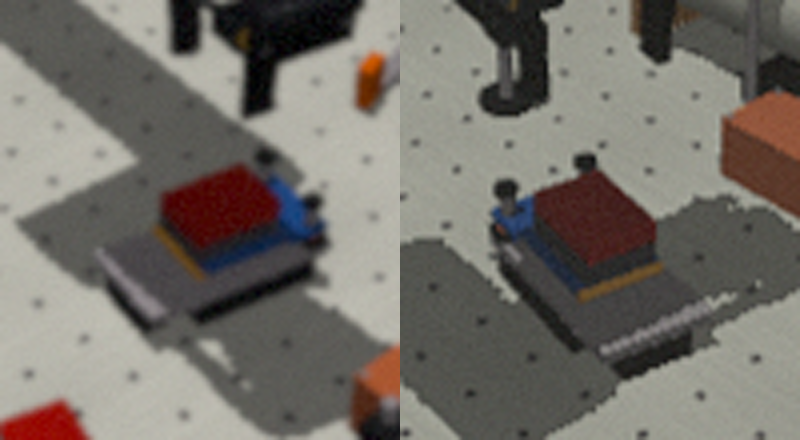

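View pics/w5.png

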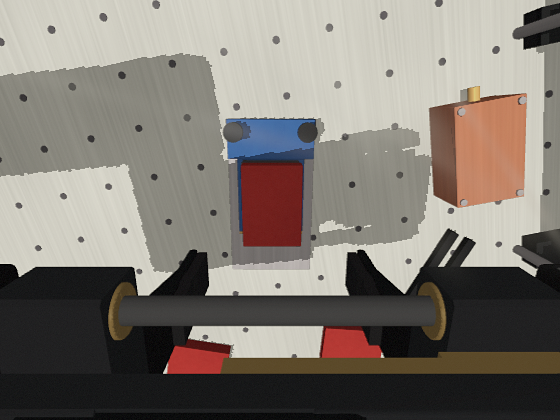

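The crops show the red plate lying flush on the dark one. I'll check that numerically and plan the gauge.

```bash
python3 - <<'E'
from look import *
c,s=pickle.load(open('w5.pkl','rb'))
b=[x for x in blobs(red(c)) if 230<x[0][0]<310 and x[0][1]<260][0]
con=max(cv2.findContours(b[2].astype(np.uint8),0,2)[0],key=cv2.contourArea)
P=onplane(c,con[:,0],0.0768,s);r=cv2.minAreaRect((P[:,:2]*1000).astype(np.float32));print(r)
v,u=np.nonzero(b[2]);print(np.median(bydepth(c,np.c_[u,v],s),0))
for n in('scene0','side0'):
    c,s=pickle.load(open(n+'.pkl','rb'));hsv=cv2.cvtColor(c['img'],cv2.COLOR_BGR2HSV)
    m=((hsv[...,0]>5)&(hsv[...,0]<15)&(hsv[...,1]>180)).astype(np.uint8)
    for ce,st,mm in blobs(m,15): print(n,ce.round(1),st,bydepth(c,[ce.round()]).round(3), onplane(c,[ce],.025).round(3))
E
```

```text
((568.993896484375, 65.1622314453125), (70.33882141113281, 49.39475631713867), 78.29309844970703)
[0.56935431 0.06722463 0.07677189]
scene0 [253.3  59.1] [250  57   7   6  18] [[-1.861  1.975 -0.69 ]] [[-0.398  0.748  0.025]]
scene0 [ 76.6 119.8] [ 73 115   9  10  40] [[-1.868  0.24  -0.711]] [[-0.384 -0.16   0.025]]
scene0 [331.9 169.6] [330 164   5  12  48] [[0.51 0.3  0.03]] [[0.504 0.308 0.025]]
scene0 [349.8 243.5] [330 231  36  27 391] [[0.771 0.067 0.048]] [[0.759 0.085 0.025]]
side0 [181.2 186.3] [177 185  10   4  21] [[0.495 0.305 0.044]] [[0.509 0.33  0.025]]
```

The red plate's top centre is (569.0,65.2) at 78.3°, z 76.8 mm, so it sits about 1.5 mm off the dark plate's centre. That's within limits. Next I'll look at the gauge from above.

Call:
{"api": "send_rows", "payload": {
  "fingers": [0.85,0.85,0.85,0.85,0.85,0.85,0.85,0.85,0.85,0.85],
  "dp": [
    [-5,15,15],
    [-14,50,25],
    [-24,90,25],
    [-34,130,25],
    [-44,170,25],
    [-54,205,25],
    [-60,228,25],
    [-62,232,25],
    [-62,232,25],
    [-62,232,25]
  ],
  "turn": [
    [0,0,0.05],
    [0,0,0.12],
    [0,0,0.2],
    [0,0,0.28],
    [0,0,0.36],
    [0,0,0.431],
    [0,0,0.431],
    [0,0,0.431],
    [0,0,0.431],
    [0,0,0.431]
  ]
}}

```text
time_s: 9.17
position: [0.5037, 0.2897, 0.1978]
tcp_rot: [[-0.01, -0.225, 0.974], [-0.005, 0.974, 0.225], [-1.0, -0.002, -0.011]]
force: [0.6, 0.2, -0.3]
opening: 0.85
```

```bash
python3 - <<'E'
from look import *
c,s=snap('wrist','w6')
hsv=cv2.cvtColor(c['img'],cv2.COLOR_BGR2HSV)
m=((hsv[...,0]>3)&(hsv[...,0]<15)&(hsv[...,1]>180)).astype(np.uint8)
for ce,st,mm in blobs(m,50): print(ce.round(1),st,bydepth(c,[ce.round()],s).round(3),onplane(c,[ce],.04,s).round(4))
cv2.imwrite('pics/w6c.png',cv2.resize(c['img'][30:290,180:380],None,fx=2.3,fy=2.3,interpolation=cv2.INTER_CUBIC))
bot.read_state()
E
```

```text
t 9.1667 tcp [0.5037 0.2897 0.1978] jaw deg 12.98 x [-0.01  -0.005 -1.   ] op 0.85 F [ 0.59  0.18 -0.33]
[279.3 182.5] [272 164  14  25 128] [[0.502 0.304 0.04 ]] [[0.5022 0.3036 0.04  ]]
```

View pics/w6c.png

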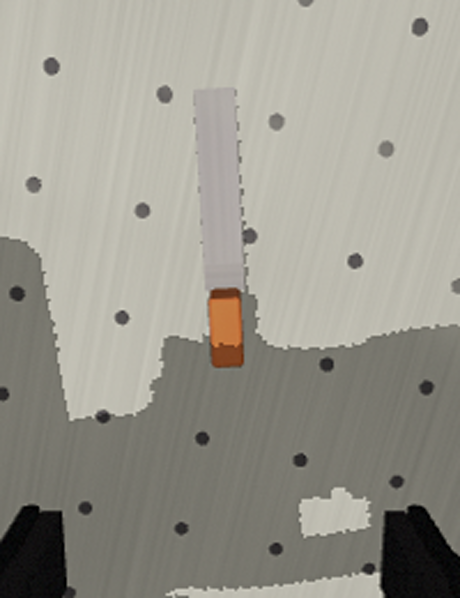

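```bash
python3 - <<'E'
from look import *
c,s=pickle.load(open('w6.pkl','rb'))
f=lambda p:np.array(p)/2.3+[180,30]-.3
T=onplane(c,f([(211,298),(240,297),(243,343),(213,346)]),.04,s)[:,:2]*1000
tip=onplane(c,f([(194,89),(236,87)]),.002,s)[:,:2]*1000
print(T.round(1),T.mean(0),tip.round(1),tip.mean(0),np.linalg.norm(tip[1]-tip[0]))
d=tip.mean(0)-T.mean(0);print(np.linalg.norm(d),np.degrees(np.arctan2(d[1],d[0])))
b=onplane(c,f([(206,289),(243,288)]),.008,s)[:,:2]*1000
d=tip.mean(0)-b.mean(0);print(np.linalg.norm(d),np.degrees(np.arctan2(d[1],d[0])),T[1]-T[0],T[0]-T[3])
E
```

```text
[[489.7 323.9]
 [501.4 327. ]
 [507.1 308.5]
 [495.  304.3]] [498.2835935  315.91829995] [[462.9 404.5]
 [480.4 409.4]] [471.62655427 406.94236556] 18.130685265132506
94.84713100497743 106.32304127085114
85.16190184164836 105.86450213212208 [11.65947978  3.14352453] [-5.31029705 19.5855214 ]
```

```bash
python3 - <<'E'
from look import *
c,s=pickle.load(open('w6.pkl','rb'))
f=lambda p:np.array(p)/2.3+[180,30]-.3
T=onplane(c,f([(211,298),(240,297),(243,366),(213,367)]),.04,s)[:,:2]*1000
tip=onplane(c,f([(194,89),(236,87)]),.002,s)[:,:2]*1000
print(T.round(1),T.mean(0))
d=tip.mean(0)-T.mean(0);print(np.linalg.norm(d),np.degrees(np.arctan2(d[1],d[0])),np.linalg.norm(T[0]-T[3]),np.linalg.norm(T[0]-T[1]))
E
```

```text
[[489.7 323.9]
 [501.4 327. ]
 [509.4 298.8]
 [497.  295.4]] [499.36939814 311.27524113]
99.60855425974849 106.17181527807926 29.40013510785311 12.0758111670094
```

Call:
{"api": "send_rows", "payload": {
  "fingers": [0.85,0.85,0.7,0.6,0.6,0.6,0.6,0.6],
  "dp": [
    [-2,10,-30],
    [-4.5,21.6,-70],
    [-4.5,21.6,-105],
    [-4.5,21.6,-125],
    [-4.5,21.6,-128],
    [-4.5,21.6,-128],
    [-4.5,21.6,-128],
    [-4.5,21.6,-128]
  ],
  "turn": [
    [0,0,0.03],
    [0,0,0.055],
    [0,0,0.055],
    [0,0,0.055],
    [0,0,0.055],
    [0,0,0.055],
    [0,0,0.055],
    [0,0,0.055]
  ]
}}

```text
time_s: 9.88
position: [0.5015, 0.3107, 0.0719]
tcp_rot: [[-0.006, -0.276, 0.961], [-0.004, 0.961, 0.276], [-1.0, -0.002, -0.006]]
force: [-0.1, -0.2, 0.2]
opening: 0.608
```

```bash
python3 - <<'E'
from look import *
c,s=snap('wrist','w7')
s=bot.read_state();print(s['position'],np.round(s['tcp_rot'],4))
E
```

```text
t 9.8833 tcp [0.5015 0.3107 0.0719] jaw deg 15.99 x [-0.006 -0.004 -1.   ] op 0.608 F [-0.06 -0.17  0.24]
[0.5013868  0.31085628 0.0720774 ] [[-0.0052 -0.2758  0.9612]
 [-0.0035  0.9612  0.2758]
 [-1.     -0.0019 -0.006 ]]
```

View pics/w7.png

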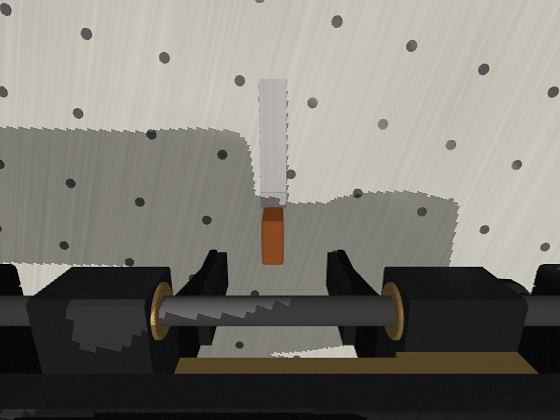

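Call:
{"api": "send_rows", "payload": {
  "fingers": [0.6,0.6,0.6,0.6,0.6,0.6],
  "dp": [
    [-2,0.3,-20],
    [-2,0.3,-40],
    [-2,0.3,-55],
    [-2,0.3,-62],
    [-2,0.3,-62],
    [-2,0.3,-62]
  ],
  "turn": [
    [0.003,-0.005,0],
    [0.003,-0.005,0],
    [0.003,-0.005,0],
    [0.003,-0.005,0],
    [0.003,-0.005,0],
    [0.003,-0.005,0]
  ]
}}

```text
time_s: 10.43
position: [0.5001, 0.3114, 0.011]
tcp_rot: [[0.001, -0.276, 0.961], [0.0, 0.961, 0.276], [-1.0, -0.0, 0.001]]
force: [0.6, -0.4, 0.6]
opening: 0.6
```

Call:
{"api": "send_rows", "payload": {
  "fingers": [0,0,0,0,0,0,0,0,0,0],
  "dp": [
    [0,0,0],
    [0,0,0],
    [0,0,0],
    [0,0,0],
    [0,0,0],
    [0,0,0],
    [0,0,0],
    [0,0,0],
    [0,0,0],
    [0,0,0]
  ],
  "turn": [
    [0,0,0],
    [0,0,0],
    [0,0,0],
    [0,0,0],
    [0,0,0],
    [0,0,0],
    [0,0,0],
    [0,0,0],
    [0,0,0],
    [0,0,0]
  ]
}}

```text
time_s: 11.27
position: [0.4999, 0.3113, 0.011]
tcp_rot: [[0.001, -0.276, 0.961], [-0.0, 0.961, 0.276], [-1.0, -0.0, 0.001]]
force: [-0.9, -1.2, 1.3]
opening: 0.151
```

```bash
python3 - <<'E'
from look import *
c,s=snap('wrist','w8')
s=bot.read_state();print(s['position'],np.round(s['tcp_rot'],4))
cv2.imwrite('pics/w8c.png',cv2.resize(c['img'][30:310,180:380],None,fx=2.1,fy=2.1,interpolation=cv2.INTER_CUBIC))
E
```

```text
t 11.2667 tcp [0.4999 0.3113 0.011 ] jaw deg 16.01 x [ 0.001 -0.    -1.   ] op 0.151 F [-0.86 -1.16  1.28]
[0.49988276 0.3113315  0.0110001 ] [[ 7.000e-04 -2.758e-01  9.612e-01]
 [-1.000e-04  9.612e-01  2.758e-01]
 [-1.000e+00 -3.000e-04  7.000e-04]]
```

View pics/w8c.png

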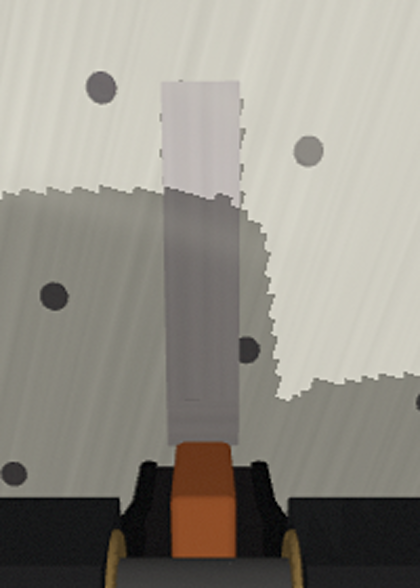

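```bash
python3 - <<'E'
from look import *
c,s=pickle.load(open('w8.pkl','rb'))
f=lambda p:np.array(p)/2.1+[180,30]-.3
t=onplane(c,f([(162,82),(240,82)]),.002,s); print(t.round(4))
R=np.array(s['tcp_rot']);print((t-s['position'])@R)
b=onplane(c,f([(168,442),(239,442)]),.008,s);print((b-s['position'])@R)
E
```

```text
[[0.464  0.4047 0.002 ]
 [0.481  0.4096 0.002 ]]
[[ 0.00896934  0.09964921 -0.00875472]
 [ 0.00898178  0.0996684   0.00887559]]
[[ 0.00299688  0.01481718 -0.00828309]
 [ 0.00300956  0.01482965  0.00969519]]
```

The gauge is gripped: opening 13 mm, tip 99.7 mm ahead of the TCP and central, underside 11 mm below the TCP. I'll lift it and carry it over to the sill.

Call:
{"api": "send_rows", "payload": {
  "fingers": [0,0,0,0,0,0,0,0,0,0],
  "dp": [
    [0,0,20],
    [0,0,55],
    [0,0,95],
    [2,-15,130],
    [5,-45,142],
    [8,-80,142],
    [11,-115,142],
    [15,-155,142],
    [18,-195,142],
    [21,-230,142]
  ],
  "turn": [
    [0,0,0],
    [0,0,0],
    [0,0,-0.02],
    [0,0,-0.06],
    [0,0,-0.12],
    [0,0,-0.19],
    [0,0,-0.26],
    [0,0,-0.33],
    [0,0,-0.4],
    [0,0,-0.46]
  ]
}}

```text
time_s: 12.15
position: [0.5208, 0.0792, 0.1529]
tcp_rot: [[0.001, 0.183, 0.983], [-0.001, 0.983, -0.183], [-1.0, -0.001, 0.001]]
force: [1.3, 0.4, -0.5]
opening: 0.155
```

Call:
{"api": "send_rows", "payload": {
  "fingers": [0,0,0,0,0,0,0,0,0],
  "dp": [
    [4,-35,0],
    [8,-75,0],
    [12,-110,0],
    [15,-140,0],
    [16,-160,0],
    [16,-164,-10],
    [16,-164,-25],
    [16,-164,-30],
    [16,-164,-30]
  ],
  "turn": [
    [0,0,-0.02],
    [0,0,-0.03],
    [0,0,-0.03],
    [0,0,-0.03],
    [0,0,-0.03],
    [0,0,-0.03],
    [0,0,-0.03],
    [0,0,-0.03],
    [0,0,-0.03]
  ]
}}

```text
time_s: 12.9
position: [0.535, -0.0835, 0.121]
tcp_rot: [[-0.004, 0.212, 0.977], [0.001, 0.977, -0.212], [-1.0, 0.0, -0.004]]
force: [0.2, 1.1, -1.3]
opening: 0.161
```

```bash
python3 - <<'E'
from look import *
c,s=snap('wrist','w9')
s=bot.read_state();print(s['position'],np.round(s['tcp_rot'],4))
cv2.imwrite('pics/w9c.png',cv2.resize(c['img'][30:310,160:400],None,fx=2.1,fy=2.1,interpolation=cv2.INTER_CUBIC))
E
```

```text
t 12.9 tcp [ 0.535  -0.0835  0.121 ] jaw deg -12.24 x [-0.004  0.001 -1.   ] op 0.161 F [ 0.19  1.13 -1.34]
[ 0.53572874 -0.08356263  0.12186007] [[-2.000e-03  2.114e-01  9.774e-01]
 [ 5.000e-04  9.774e-01 -2.114e-01]
 [-1.000e+00  1.000e-04 -2.000e-03]]
```

View pics/w9c.png

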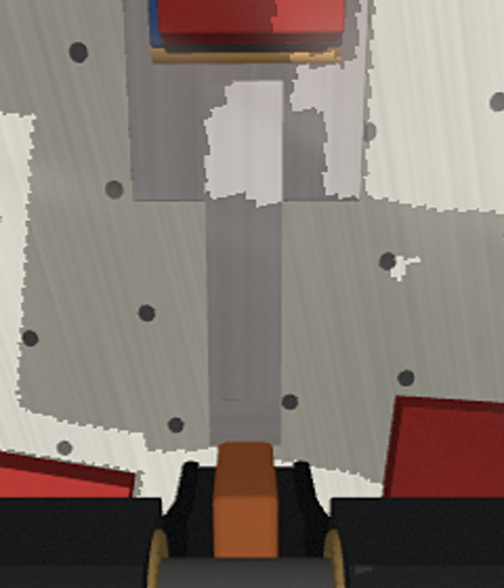

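```bash
python3 - <<'E'
from look import *
c,s=pickle.load(open('w9.pkl','rb'))
f=lambda p:np.array(p)/2.1+[160,30]-.3
L=onplane(c,f([(135,200),(361,201)]),.03,s)[:,:2]*1000;d=L[1]-L[0];print(L,L.mean(0),np.linalg.norm(d),np.degrees(np.arctan2(d[1],d[0])))
m=L.mean(0)+45*np.array([.2028,.979]);print('mouth',m)
N=onplane(c,f([(152,62),(341,62)]),.0375,s)[:,:2]*1000;d=N[1]-N[0];print('nose',N.mean(0),np.linalg.norm(d),np.degrees(np.arctan2(d[1],d[0])))
for side in([(133,150),(135,200)],[(365,120),(361,201)]):
    L=onplane(c,f(side),.03,s)[:,:2];d=L[0]-L[1];print(np.degrees(np.arctan2(d[1],d[0])))
R=np.array(s['tcp_rot']);T=onplane(c,f([(205,115),(283,82)]),s['position'][2]-.009,s);print((T-s['position'])@R)
r=(np.r_[m/1000,.03]-s['position'])@R;print('mouth in tool',r)
E
```

```text
[[512.52420039  -5.73107906]
 [589.86208169 -22.75797648]] [551.19314104 -14.24452777] 79.19004432167692 -12.41629622645981
mouth [560.31914104  29.81047223]
nose [559.84392507  28.2985013 ] 60.86928662771418 -12.210349247614444
77.55193249695768
77.64748606012844
[[ 0.00906964  0.09303377 -0.00860376]
 [ 0.00900238  0.10002186  0.00914459]]
mouth in tool [0.09103399 0.11611975 0.0011225 ]
```

Call:
{"api": "send_rows", "payload": {
  "fingers": [0,0,0,0,0,0,0],
  "dp": [
    [0.6,0,-20],
    [0.6,0,-45],
    [0.6,0,-65],
    [0.6,0,-75],
    [0.6,0,-78],
    [0.6,0,-78],
    [0.6,0,-78]
  ],
  "turn": [
    [0,0,0.003],
    [0,0,0.003],
    [0,0,0.003],
    [0,0,0.003],
    [0,0,0.003],
    [0,0,0.003],
    [0,0,0.003]
  ]
}}

```text
time_s: 13.53
position: [0.5371, -0.0835, 0.0447]
tcp_rot: [[-0.0, 0.208, 0.978], [-0.0, 0.978, -0.208], [-1.0, -0.0, -0.0]]
force: [-0.4, -0.5, -1.0]
opening: 0.154
```

```bash
python3 - <<'E'
from look import *
c1,s=snap('wrist','w10');c2,s=snap('side','s10')
s=bot.read_state();print(s['position'],np.round(s['tcp_rot'],4),s['force'])
cv2.imwrite('pics/w10c.png',np.hstack([cv2.resize(c1['img'][30:310,180:380],None,fx=2,fy=2,interpolation=cv2.INTER_CUBIC),cv2.resize(c2['img'][170:310,220:320],None,fx=4,fy=4,interpolation=cv2.INTER_CUBIC)]))
E
```

```text
t 13.5333 tcp [ 0.5371 -0.0835  0.0447] jaw deg -12.0 x [-0. -0. -1.] op 0.154 F [-0.43 -0.51 -0.98]
t 13.5833 tcp [ 0.5373 -0.0837  0.045 ] jaw deg -12.01 x [ 0. -0. -1.] op 0.161 F [-0.8  -0.41 -0.17]
[ 0.53728946 -0.0837889   0.04508894] [[ 4.000e-04  2.083e-01  9.781e-01]
 [-4.000e-04  9.781e-01 -2.083e-01]
 [-1.000e+00 -3.000e-04  5.000e-04]] [-0.10860175  0.58263274 -0.30717471]
```

View pics/w10c.png

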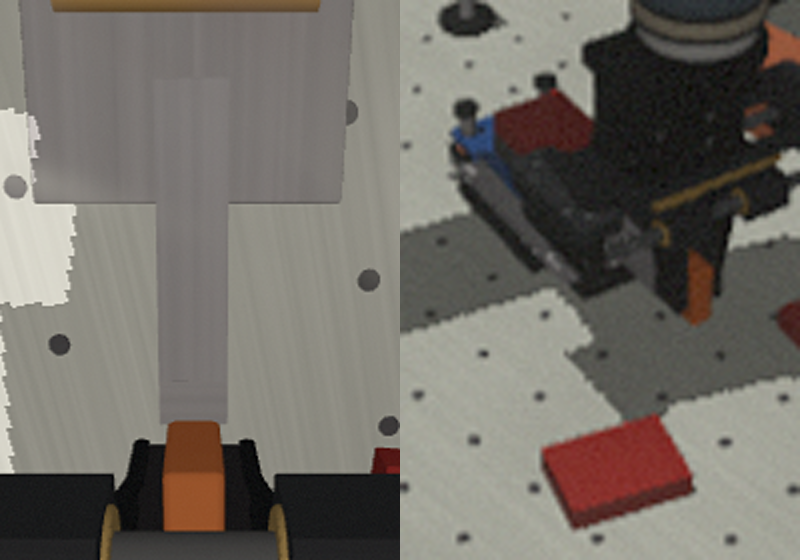

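Call:
{"api": "send_rows", "payload": {
  "fingers": [0,0,0,0,0,0],
  "dp": [
    [-1,0.2,-1.5],
    [-1,0.2,-3],
    [-1,0.2,-3.6],
    [-1,0.2,-4],
    [-1,0.2,-4],
    [-1,0.2,-4]
  ],
  "turn": [
    [0,0,0],
    [0,0,0],
    [0,0,0],
    [0,0,0],
    [0,0,0],
    [0,0,0]
  ]
}}

```text
time_s: 14.13
position: [0.5363, -0.0836, 0.0411]
tcp_rot: [[0.0, 0.208, 0.978], [-0.0, 0.978, -0.208], [-1.0, -0.0, 0.0]]
force: [-0.2, 0.6, -1.2]
opening: 0.159
```

```bash
cat > st.py <<'E'
from h import *
s=bot.read_state();R=np.array(s['tcp_rot']);p=np.array(s['position'])
d=np.array([.208,.978,0]);l=np.array([.978,-.208,0])
M=np.array([.5604,.030,.030]);t=p+.1*R[:,1]+.011*R[:,0]
print('t',s['time_s'],'p',p.round(4),'R x',R[:,0].round(4),'y',R[:,1].round(4),'F',np.round(s['force'],2),'Fdrag',np.round(np.dot(s['force'],d),2),'M',np.round(s['moment'],2),'op',round(s['opening'],3))
print('tip in mouth mm: x %.1f lat %.1f z %.1f'%tuple(1000*np.array([(t-M)@d,(t-M)@l,t[2]-.03])))
E
python3 st.py
```

```text
t 14.1333 p [ 0.5363 -0.0836  0.0411] R x [ 4.e-04 -4.e-04 -1.e+00] y [ 2.083e-01  9.781e-01 -3.000e-04] F [-0.2   0.64 -1.2 ] Fdrag 0.59 M [-0.04  0.06 -0.  ] op 0.159
tip in mouth mm: x -16.1 lat 0.1 z 0.0
```

Call:
{"api": "send_rows", "payload": {
  "fingers": [0,0,0,0,0],
  "dp": [
    [0,0,-0.4],
    [0,0,-0.8],
    [0,0,-0.8],
    [0,0,-0.8],
    [0,0,-0.8]
  ],
  "turn": [
    [0,0,0],
    [0,0,0],
    [0,0,0],
    [0,0,0],
    [0,0,0]
  ]
}}

```text
time_s: 14.55
position: [0.5364, -0.0837, 0.0405]
tcp_rot: [[0.001, 0.208, 0.978], [-0.001, 0.978, -0.208], [-1.0, -0.0, 0.001]]
force: [-0.2, -0.5, 2.6]
opening: 0.158
```

```bash
python3 st.py
```

```text
t 14.55 p [ 0.5364 -0.0837  0.0405] R x [ 6.e-04 -6.e-04 -1.e+00] y [ 2.083e-01  9.781e-01 -4.000e-04] F [-0.24 -0.53  2.58] Fdrag -0.57 M [0.08 0.18 0.09] op 0.158
tip in mouth mm: x -16.3 lat 0.2 z -0.5
```

Call:
{"api": "send_rows", "payload": {
  "fingers": [0,0,0,0,0,0,0,0,0],
  "dp": [
    [0.6,3,0.1],
    [1.3,6,0.1],
    [1.9,9,0.1],
    [2.6,12,0.1],
    [3.4,16,0.1],
    [4.3,20,0.1],
    [5.1,24,0.1],
    [5.5,26,0.1],
    [5.5,26,0.1]
  ],
  "turn": [
    [0,0,0],
    [0,0,0],
    [0,0,0],
    [0,0,0],
    [0,0,0],
    [0,0,0],
    [0,0,0],
    [0,0,0],
    [0,0,0]
  ]
}}

```text
time_s: 15.3
position: [0.5422, -0.057, 0.0407]
tcp_rot: [[0.001, 0.208, 0.978], [-0.0, 0.978, -0.208], [-1.0, -0.0, 0.001]]
force: [-0.3, -1.3, 3.8]
opening: 0.159
```

```bash
python3 st.py; python3 - <<'E'
from look import *
c1,s=snap('wrist','w11');c2,s=snap('side','s11')
bot.read_state()
cv2.imwrite('pics/w11c.png',np.hstack([cv2.resize(c1['img'][30:310,180:380],None,fx=2,fy=2,interpolation=cv2.INTER_CUBIC),cv2.resize(c2['img'][170:310,220:320],None,fx=4,fy=4,interpolation=cv2.INTER_CUBIC)]))
E
```

```text
t 15.3 p [ 0.5422 -0.057   0.0407] R x [ 1.2e-03 -3.0e-04 -1.0e+00] y [ 0.208   0.9781 -0.    ] F [-0.28 -1.27  3.83] Fdrag -1.3 M [-0.02 -0.04 -0.03] op 0.159
tip in mouth mm: x 11.1 lat 0.3 z -0.3
t 15.3 tcp [ 0.5422 -0.057   0.0407] jaw deg -12.0 x [ 0.001 -0.    -1.   ] op 0.159 F [-0.28 -1.27  3.83]
t 15.35 tcp [ 0.5422 -0.0571  0.0407] jaw deg -12.03 x [ 0.001  0.    -1.   ] op 0.154 F [ 1.07 -0.12  2.79]
```

View pics/w11c.png

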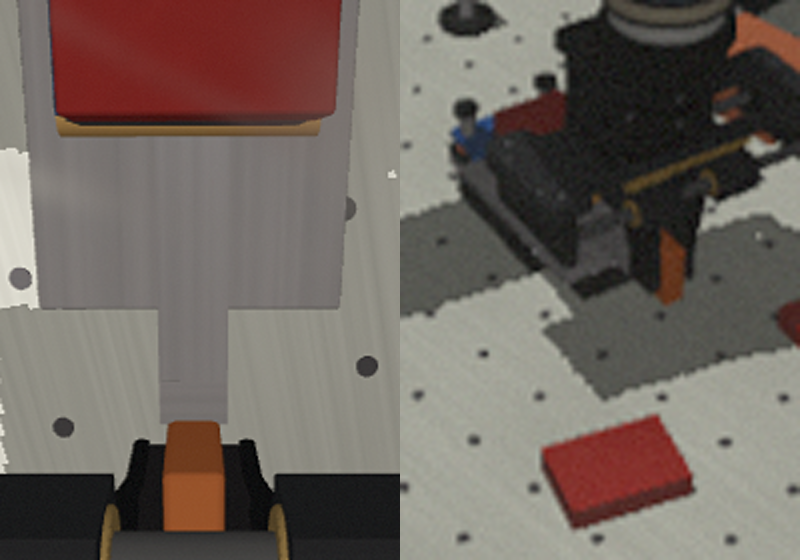

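```bash
cat > lift.py <<'E'
from look import *
import sys
c,s=snap('wrist',sys.argv[1])
b=[x for x in blobs(red(c),500) if 200<x[0][0]<350][0]
m=cv2.erode(b[2].astype(np.uint8),np.ones((7,7)))
v,u=np.nonzero(m);P=bydepth(c,np.c_[u,v],s);print('red top z mm mean %.2f med %.2f n %d'%(P[:,2].mean()*1e3,np.median(P[:,2])*1e3,len(P)), 'y range',P[:,1].min(),P[:,1].max())
exec(open('st.py').read())
E
python3 lift.py w12
```

```text
t 15.4 tcp [ 0.5421 -0.0571  0.0407] jaw deg -12.05 x [ 0.001  0.    -1.   ] op 0.158 F [-0.24  1.19  4.37]
red top z mm mean 77.25 med 76.83 n 10720 y range 0.02126815713887719 0.06107882998698687
t 15.45 p [ 0.5421 -0.0571  0.0407] R x [ 1.2e-03  4.0e-04 -1.0e+00] y [2.090e-01 9.779e-01 6.000e-04] F [0.94 1.36 4.05] Fdrag 1.53 M [ 0.46 -0.1   0.01] op 0.158
tip in mouth mm: x 11.0 lat 0.3 z -0.3
```

Call:
{"api": "send_rows", "payload": {
  "fingers": [0,0,0,0,0,0,0,0],
  "dp": [
    [0.6,3,0.1],
    [1.3,6,0.2],
    [1.9,9,0.2],
    [2.5,11.7,0.2],
    [2.5,11.7,0.2],
    [2.5,11.7,0.2],
    [2.5,11.7,0.2],
    [2.5,11.7,0.2]
  ],
  "turn": [
    [0,0,0],
    [0,0,0],
    [0,0,0],
    [0,0,0],
    [0,0,0],
    [0,0,0],
    [0,0,0],
    [0,0,0]
  ]
}}

```text
time_s: 16.12
position: [0.5446, -0.0449, 0.0408]
tcp_rot: [[0.001, 0.209, 0.978], [0.001, 0.978, -0.209], [-1.0, 0.001, 0.001]]
force: [0.3, 0.9, 3.0]
opening: 0.156
```

```bash
python3 lift.py w13
```

```text
t 16.1167 tcp [ 0.5446 -0.0449  0.0408] jaw deg -12.09 x [ 0.001  0.001 -1.   ] op 0.156 F [0.34 0.88 3.01]
red top z mm mean 77.29 med 76.88 n 14687 y range 0.027048609491254226 0.0733355509421239
t 16.1667 p [ 0.5446 -0.0449  0.0408] R x [ 0.0011  0.0011 -1.    ] y [0.2094 0.9778 0.0013] F [1.13 0.31 3.48] Fdrag 0.54 M [ 0.2  -0.07 -0.02] op 0.164
tip in mouth mm: x 23.4 lat 0.2 z -0.1
```

Call:
{"api": "send_rows", "payload": {
  "fingers": [0,0,0,0,0,0,0,0],
  "dp": [
    [0.4,2,0.1],
    [0.8,4,0.1],
    [1.3,6,0.1],
    [1.7,8,0.1],
    [2.1,10,0.1],
    [2.1,10,0.1],
    [2.1,10,0.1],
    [2.1,10,0.1]
  ],
  "turn": [
    [0,0,0],
    [0,0,0],
    [0,0,0],
    [0,0,0],
    [0,0,0],
    [0,0,0],
    [0,0,0],
    [0,0,0]
  ]
}}

```text
time_s: 16.83
position: [0.5468, -0.0349, 0.0409]
tcp_rot: [[0.001, 0.21, 0.978], [0.001, 0.978, -0.21], [-1.0, 0.001, 0.001]]
force: [-0.6, -2.8, 4.4]
opening: 0.16
```

```bash
python3 lift.py w14
```

```text
t 16.8333 tcp [ 0.5468 -0.0349  0.0409] jaw deg -12.1 x [ 0.001  0.001 -1.   ] op 0.16 F [-0.55 -2.75  4.38]
red top z mm mean 78.10 med 77.51 n 17833 y range 0.026657869354232547 0.08321062927359052
t 16.8833 p [ 0.5468 -0.0349  0.0409] R x [ 0.0014  0.0013 -1.    ] y [0.2095 0.9778 0.0015] F [-0.02 -2.63  4.34] Fdrag -2.57 M [-0.56  0.16 -0.03] op 0.155
tip in mouth mm: x 33.7 lat 0.3 z 0.1
```

Call:
{"api": "send_rows", "payload": {
  "fingers": [0,0,0,0,0,0,0,0],
  "dp": [
    [0.4,2,0.1],
    [0.8,4,0.1],
    [1.3,6,0.1],
    [1.8,8.4,0.1],
    [1.8,8.4,0.1],
    [1.8,8.4,0.1],
    [1.8,8.4,0.1],
    [1.8,8.4,0.1]
  ],
  "turn": [
    [0,0,0],
    [0,0,0],
    [0,0,0],
    [0,0,0],
    [0,0,0],
    [0,0,0],
    [0,0,0],
    [0,0,0]
  ]
}}

```text
time_s: 17.55
position: [0.5485, -0.0264, 0.041]
tcp_rot: [[0.001, 0.21, 0.978], [0.001, 0.978, -0.21], [-1.0, 0.002, 0.001]]
force: [-0.6, -3.7, 3.3]
opening: 0.161
```

```bash
python3 lift.py w15;python3 - <<'E'
from look import *
c1,s=pickle.load(open('w15.pkl','rb'));c2,s=snap('side','s15');c3,s=snap('scene','c15')
bot.read_state()
cv2.imwrite('pics/w15c.png',np.hstack([cv2.resize(c1['img'][30:310,180:380],None,fx=2,fy=2,interpolation=cv2.INTER_CUBIC),cv2.resize(c3['img'][150:290,240:340],None,fx=4,fy=4,interpolation=cv2.INTER_CUBIC)]))
E
```

```text
t 17.55 tcp [ 0.5485 -0.0264  0.041 ] jaw deg -12.1 x [ 0.001  0.001 -1.   ] op 0.161 F [-0.63 -3.69  3.27]
red top z mm mean 78.57 med 78.11 n 20949 y range 0.0267067130668152 0.09143087645215198
t 17.6 p [ 0.5485 -0.0264  0.041 ] R x [ 0.0012  0.0014 -1.    ] y [0.2096 0.9778 0.0016] F [-0.65 -4.24  3.46] Fdrag -4.29 M [-0.79  0.24 -0.02] op 0.163
tip in mouth mm: x 42.4 lat 0.3 z 0.1
t 17.6 tcp [ 0.5485 -0.0264  0.041 ] jaw deg -12.1 x [ 0.001  0.001 -1.   ] op 0.163 F [-0.65 -4.24  3.46]
t 17.65 tcp [ 0.5485 -0.0264  0.041 ] jaw deg -12.1 x [ 0.001  0.001 -1.   ] op 0.158 F [-0.49 -3.7   2.9 ]
```

View pics/w15c.png

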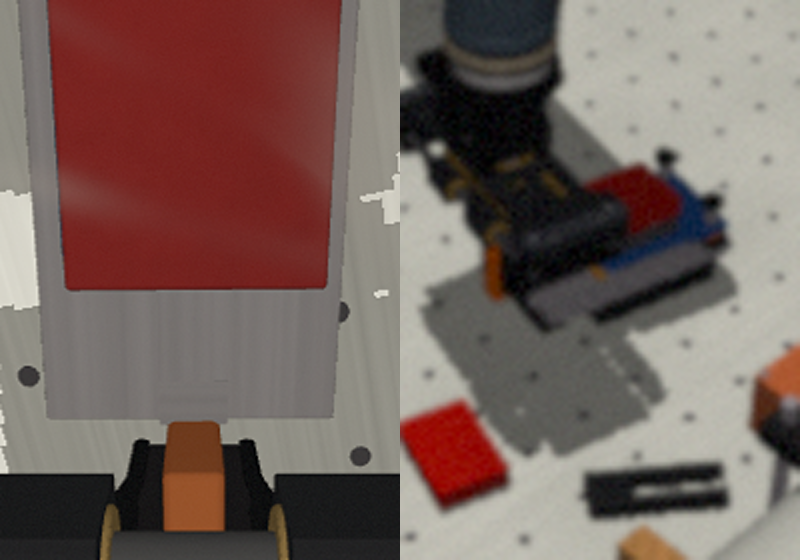

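The gauge is steady at about 42 mm past the mouth, with roughly 1.3–1.5 mm lift and about 4 N drag. The side of the gauge is level and the pile hasn't moved, so I'm handing in.

```bash
python3 -c "
from rig import bot
s=bot.read_state();print(s['position'],s['qvel'],s['force'],s['opening']);print(bot.hand_in())"
```

```text
[ 0.54850886 -0.02639242  0.04098317] [ 0.05468082 -0.02350981 -0.10075459 -0.07781345 -0.0145283   0.01713926] [-0.6092348  -3.74455449  3.62276419] 0.15528493957712614
the job is handed in; nothing more can be done
None
```

The job is handed in at about 17.7 s. The red plate is on the dark one, and the gauge is held snugly under the brass nose. My last checks were all within limits; the hand-in itself reports no verdict.

- **Red plate:** I took the one farthest to the robot's right, gripped it across its 50 mm, laid it on the dark plate and let go. Measured from the wrist camera, it sits about 1.5–2 mm off the dark plate's centre and under 1° off in yaw. Its top was at 76.8 mm, which matches the expected sink of about 2.2 mm.
- **Gauge:** I slid it in along the jig axis with the blade on the lower plate. The tip is about 42 mm past the mouth, 0.3 mm off line, with under 0.2° of tilt, and the arm was at rest.
- **Snugness:** By depth image the upper plate rose about 1.3 mm. The taper geometry gives about 1.5 mm, so the two agree roughly and point to 2.6–3.1 N on the nose. The measured drag is 3.7–4.3 N, and the arm also presses the blade onto the lower plate with about 4 N.
- **Bystanders:** I did not measure the driver, lens mount, copper box, spare post or fork afterwards. The arm's path kept clear of them, and the later images showed no sign of any being moved.

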